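# Turn a sample carrier's status flag over to the tick

### The arm

A 6-joint arm with a two-finger parallel gripper is mounted at the origin on the work surface. World frame = base frame: x ahead of the robot, y to its left, z up, the work surface at z = 0. Lengths are in m, angles in degrees, forces in N, time in s.
With the tool pointing down it reaches from about 0.25 to 0.725 m from the base axis. Payload 9.7 kg.
Tool frame: the origin (TCP) lies midway between the tips of the shut fingers; the grasp point (between the pads) lies 19 mm behind it; z points along the fingers, y is the line along which they close (so a half turn about z gives the same grasp; the last joint's range is limited). The gripper opens to 85 mm and grips with 20 to 120 N. Pads are 22 mm wide; open, the fingers measure 114 mm over their backs; the gripper's body (76 mm by 85 mm) begins 54 mm behind the grasp point. The pads swing forward as they close: fully open they stand 13 mm farther back than shut.
Start: joints at [68.984, 4.979, 10.078, 95.1, 0, 90], TCP at [0.197, 0.513, 0.231] pointing down, gripper open.
Joint ranges: [-179.16, 179.16], [-48.56, 103.87], [-65.8, 70.77], [-126.05, 130.52], [-82.76, 87.17], [-180, 180]. Speed limits (degrees/s): [127.2, 127.2, 147.25, 180, 180, 180].

### API

Orientations are given as [roll, pitch, yaw] about the fixed x, y, z axes, in that order (R = Rz(yaw) Ry(pitch) Rx(roll)).
In Python, from workcell import bot gives the robot as it stands.
- The arm moves only by the shell command python3 -m crank 'ROWS' [FORCE]. ROWS is JSON, a list of rows, each an object with "gripper": the finger opening in mm, from 0 to 85.4; "travel": the shift along the tool's x, y, z in mm, a list of three; "twist": the turn, a rotation vector about the tool's x, y, z in rad, a list of three. In form: [{"gripper": gripper, "travel": [tx, ty, tz], "twist": [rx, ry, rz]}, ...]. A call has 1 to 12 rows; each row shifts and turns the commanded pose from where the row before left it, along the tool's axes as they then stand; what a row does not reach is not made up. A row lasts 1/8 s, in which the tool goes at most 62.5 mm and 10.7 degrees, less where a joint would pass 70% of its speed; a pose out of reach is approached as far as the arm can. A call is refused whole if a number of a shift passes 62.5 or a number of a turn 0.188, either way. A call with a gripper value outside its range is refused whole. The fingers move at their own pace and stop on an object; FORCE is the grip in N (left out, the last holds). Time passes only in rows, so rows that do not move let the fingers close. It gives the time, the measured TCP pose, the force, the opening and the grip force at its end, in the units of the state.
- bot.get_obs(): the state, without advancing time (a new reading comes with each control period).
- bot.camera(name): name is "side" or "top" or "wrist"; returns the picture (480x640x3 uint8, red, green, blue); there is no depth.
- bot.calibration(name): a dict with "vfov" (degrees; the focal length in pixels is half the picture's height over the tangent of half this angle, whatever the lens; pixels are square), "cx", "cy" (the principal point, pixels), "k1" (the pictures are not rectified: a ray, as slopes to the right and down, at radius r is drawn at 1 + k1 r^2 times it, then the intrinsics apply), "camera_from_world" (4x4, takes a point from world to camera coordinates). Camera axes: x right, y down, z forward; pixel columns grow to the right and rows downward; lengths in m; the calibration is good to about 2 mm. A picture is of the moment at which its call begins: read the wrist's pose just before it. calibration takes no time and is no camera call; for the wrist camera it gives the pose at the moment of the call.
- bot.job_done(): hands the job in; it is judged then, once.
The state is a dict: "time": time; "q": joint angles; "qd": joint speeds; "joint_efforts": joint torques, N m; "ee_pos": TCP position; "tcp_rot": TCP orientation; "wrist_force": force on the tool from outside, world axes, zero at the start; "torque": the same for the moment, N m; "opening": finger opening in m; "grasp_force": force on a finger pad.
Only numpy, scipy, OpenCV 4.12 (cv2) and the standard library are available. Lean on these libraries where they do the work, as an engineer would, in place of code of your own. Each camera call takes 0.05 s, during which the arm holds its last target. There are 200 camera calls.

### The job

The rack of thin open test tubes has been run, so mark it done: with a fingertip, push the flag on the front of its carrier from right to left as the robot sees it, up and over its hinge until it lies flat on the other side with the tick facing up, then take the hand away. Push gently, pinch and lift nothing, and leave the carriers standing where they are, the other two flags as they are, and everything else on the bench undisturbed.

Things in the scene. Friction and masses are not known exactly. Their poses are not given: they have to be found in the camera images.
- tube_carrier: Loose 1 kg aluminium tray with twelve thin OPEN glass test tubes (16 mm across, tops 113 mm up) in a stand at its far end and a flag on a bracket at its near end. Origin on the bench below the flag's pivot; own +x runs level from flag to tubes, +y level to the left, +z up; facing within 13 degrees of straight ahead. The tray, 96 mm wide, spans x = -45 to 145 mm, the tubes x from 51 mm.
- tube_pivot (a point): Middle of the flag's hinge pin on the tube carrier, 110 mm above the bench. The pin runs along the carrier's x, above a sheet bracket: deck 70 (along x) x 50 mm centred under the pin, its top 104 mm above the bench, on legs at y = -25 and +25 mm. Under the parts of the flag that overhang the deck is free air.
- tube_edge (a point): Middle of the flag's free edge, 60 mm from the hinge pin; it moves with the flag. At the start it lies to the right (carrier -y) of the pin and overhangs the deck by 35 mm.
- tube_flag (a joint): Angle of the tube carrier's flag in rad. 0: flat to the right, ring card up. 1.57: standing straight up. 3.14: flat to the left, tick up. It can start up to 0.3 raised. Stops at 0 and 3.14 against rubber buffers (soft for the first mm or two). The hinge is stiff: the flag stays wherever it is left and never falls by itself; about 1 N at the free edge turns it.
- tube_plate: The flag's white plastic plate, 75 mm wide along the hinge, reaching 60 mm from the pin, 3 mm thick, pin at mid thickness. Its bare face has a black tick mark and is underneath at the start. Origin on the hinge pin; the plate extends along its own -y.
- tube_card: The paper-white card, 65 x 40 x 1.2 mm, fixed on the flag's other face, with a black ring 30 mm across; uppermost at the start. Origin on the hinge pin; own +z points out of the card face.
- vial_carrier: Same kind of carrier, with nine short vials with white caps (tops 79 mm above the bench). Same frame and same bracket and flag. Leave alone.
- vial_flag (a joint): Flag of the vial carrier, same meaning; starts flat to the right (0 to 0.2). Leave alone.
- wide_carrier: Same kind of carrier, with four wide capped tubes (29 mm across, caps 35 mm, tops 110 mm above the bench). Same frame, bracket and flag. Leave alone.
- wide_flag (a joint): Flag of the wide-tube carrier, same meaning; starts flat to the right (0 to 0.2). Leave alone.
- vial_left: Loose capped glass vial, 25 mm across, 58 mm tall, standing in front between the middle and left carriers. Origin under its middle.
- vial_right: Its twin, in front between the middle and right carriers.
- flask: Loose conical glass flask, 80 mm across, 121 mm tall, right of the carriers. Origin under its middle.
- amber_bottle: Loose brown glass bottle, 80 mm across, 165 mm tall, left of the carriers. Origin under its middle.
- wash_bottle: Loose white plastic wash bottle, 68 mm across, about 215 mm tall with its bent spout (65 mm out). Origin under its middle.
- jar: Loose glass jar with black lid, 66 mm across, 75 mm tall, left of the carriers. Origin under its middle.
- tweezers: Loose steel tweezers, 125 mm long, 7 mm high, lying on a brown envelope 3 mm thick near the robot on the left. Origin under the middle.
Things that resemble listed ones, but are neither listed nor needed, are in the scene too. Leave any pink look-alike of the flask alone.

How it is judged (in metres and radians):
On the way:
1. the test-tube carrier's flag has been brought upright by the fingers (value of joint tube_flag between 1.2 and 2.6 rad and contact force between the fingers and tube_plate above 0.1 N).
At the end, for the whole second after the job is handed in: The test-tube carrier's flag lies over to the left within 0.17 rad of its stop (tick up) and is at rest; the vial and wide-tube flags are still below 0.45 rad; all three carriers stand level within 25 mm of where they were; no bystander has moved over 25 mm or tipped (value of joint tube_flag above 2.97 rad and velocity of joint tube_flag below 0.05 rad/s and not (distance of any of tube_carrier, vial_carrier, wide_carrier from where it was at the start of the episode above 0.025 m) and not (height (world z) of any of tube_carrier, vial_carrier, wide_carrier above 0.012 m or angle between any of tube_carrier, vial_carrier, wide_carrier's own z axis and vertical above 0.1 rad) and not (value of joint any of vial_flag, wide_flag above 0.45 rad) and not (distance of any of vial_left, vial_right, flask, amber_bottle, wash_bottle, jar, tweezers from where it was at the start of the episode above 0.025 m or angle between any of vial_left, vial_right, flask, amber_bottle, wash_bottle, jar's own z axis and vertical above 0.3 rad)); the robot touches nothing.
It fails at once if the flag is pinched: the fingers press on the card face and on the plate at the same time, each over 1.5 N (contact force between the fingers and tube_card above 1.5 N and contact force between the fingers and tube_plate above 1.5 N).
It fails at once if the flag is pushed with more than 30 N (contact force between any of the arm, the fingers and tube_plate above 30 N).
It fails at once if a carrier is lifted (over 12 mm), tipped (over 0.1 rad) or pushed over 25 mm from its place (height (world z) of any of tube_carrier, vial_carrier, wide_carrier above 0.012 m or angle between any of tube_carrier, vial_carrier, wide_carrier's own z axis and vertical above 0.1 rad or distance of any of tube_carrier, vial_carrier, wide_carrier from where it was at the start of the episode above 0.025 m).
It fails at once if another carrier's flag is turned (value of joint any of vial_flag, wide_flag above 0.45 rad).
It fails at once if a bystander is moved over 25 mm or tipped over 0.3 rad (distance of any of vial_left, vial_right, flask, amber_bottle, wash_bottle, jar, tweezers from where it was at the start of the episode above 0.025 m or angle between any of vial_left, vial_right, flask, amber_bottle, wash_bottle, jar's own z axis and vertical above 0.3 rad).
It also fails if it takes over 42 s, if anything falls off the work surface, if the arm or the gripper's body presses on something with over 40 N, if the wrist force passes 120 N, or if a joint passes its speed limit or range.

## Working session

There is one attempt and no reset: what is moved stays moved. The work goes in short steps, Python scripts to look and compute and a shell command to move; the robot and the scene stay as the last step left them, time stands still between calls to the robot, and variables do not carry over. Pictures are saved under pics/ and viewed, at most 10 in all, crops included, and the job is handed in when it is done.

```bash
mkdir -p pics; ls; python3 - <<'E'
from workcell import bot
import cv2
o=bot.get_obs(); print({k:o[k] for k in('time','ee_pos','tcp_rot','opening')})
for n in('top','side'):
    cv2.imwrite(f'pics/{n}0.png',bot.camera(n)[:,:,::-1]); print(n,bot.calibration(n))
E
```

```text
pics
{'time': 0.0, 'ee_pos': array([0.19716373, 0.51321215, 0.23059763]), 'tcp_rot': array([-1.79926734e+02,  2.27556879e-03,  1.58984726e+02]), 'opening': 0.08527147108314204}
top {'vfov': 46.537594561847385, 'cx': 315.8603197502186, 'cy': 239.10637867235437, 'k1': 0.046186291866017255, 'camera_from_world': array([[-0.01613166, -0.99963125, -0.02184344,  0.02430852],
       [-0.98648948,  0.01947401, -0.16266307,  0.46511528],
       [ 0.16302846,  0.0189243 , -0.98643986,  1.62689762],
       [ 0.        ,  0.        ,  0.        ,  1.        ]])}
side {'vfov': 55.78184623226494, 'cx': 316.481081126658, 'cy': 243.02299426313502, 'k1': -0.009377427961246647, 'camera_from_world': array([[ 0.92406129, -0.38177158,  0.01900531, -0.42233981],
       [-0.21887178, -0.56922242, -0.7925156 ,  0.15964312],
       [ 0.31337818,  0.72817326, -0.60955543,  1.19327513],
       [ 0.        ,  0.        ,  0.        ,  1.        ]])}
```

View pics/top0.png

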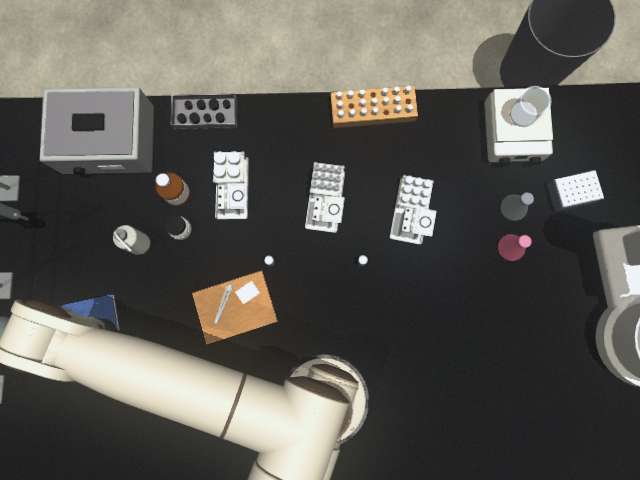

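View pics/side0.png

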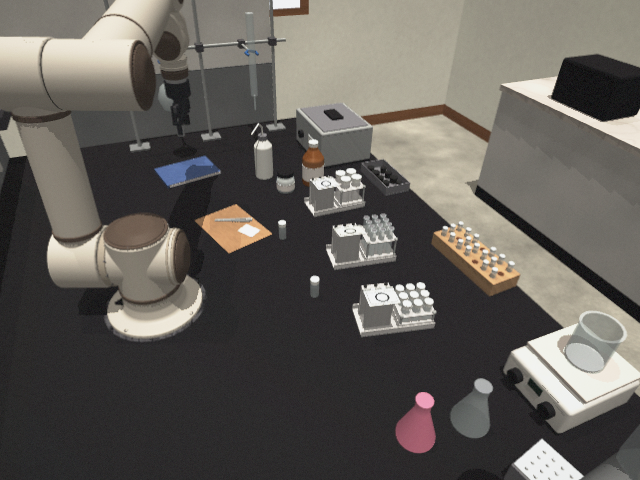

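The top picture shows three candidate carriers:
- **Left (230,185):** 4 wide white caps.
- **Middle (325,197):** about 12 thin grey tops, with the ring card at (334,209).
- **Right (412,210):** 9 white caps.

The middle one fits twelve thin open tubes. I'll confirm that in an enlarged crop.

```bash
python3 - <<'E'
import cv2,numpy as np
t=cv2.imread('pics/top0.png');s=cv2.imread('pics/side0.png')
a=cv2.resize(t[150:245,290:365],None,fx=5.2,fy=5.2,interpolation=cv2.INTER_CUBIC)
b=cv2.resize(s[205:275,320:402],None,fx=4.8,fy=4.8,interpolation=cv2.INTER_CUBIC)
c=np.zeros((max(a.shape[0],b.shape[0]),a.shape[1]+b.shape[1],3),np.uint8);c[:a.shape[0],:a.shape[1]]=a;c[:b.shape[0],a.shape[1]:]=b
print(c.shape);cv2.imwrite('pics/crop.png',c)
E
```

```text
(494, 784, 3)
```

View pics/crop.png

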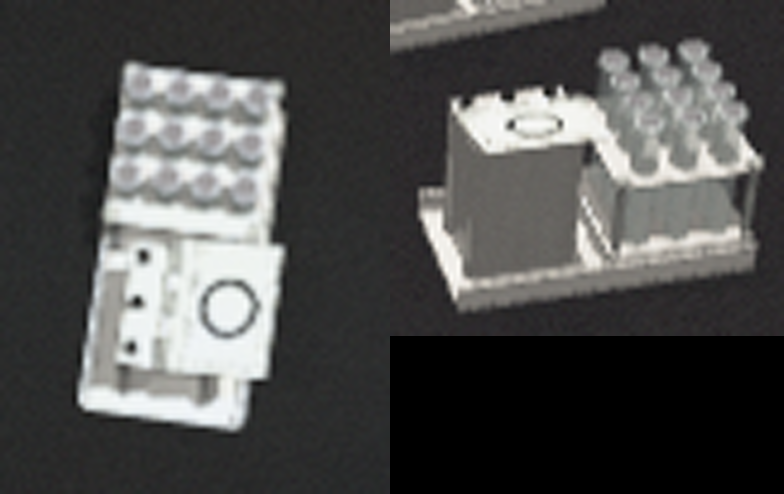

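The crop confirms it: a 3 x 4 grid of open tubes, with the ring card to the right of the hinge. The ring centre is at top (334,209) and side (350,231). Next I'll cast the rays.

```bash
cat > h.py <<'E'
import numpy as np,cv2
from workcell import bot
def cam(n):
    c=bot.calibration(n);T=np.array(c['camera_from_world']);f=240/np.tan(np.radians(c['vfov'])/2);return c,T,f
def ray(n,u,v,C=None):
    c,T,f=C or cam(n)
    p=np.array([(u-c['cx'])/f,(v-c['cy'])/f]);q=p.copy()
    for _ in range(20): q=p/(1+c['k1']*(q@q))
    d=T[:3,:3].T@np.array([*q,1]);return -T[:3,:3].T@T[:3,3],d/np.linalg.norm(d)
def plane(n,u,v,z,C=None):
    o,d=ray(n,u,v,C);return o+d*(z-o[2])/d[2]
def tri(r1,r2):
    (a,d),(b,e)=r1,r2;s=np.linalg.lstsq(np.c_[d,-e],b-a,rcond=None)[0]
    p,q=a+s[0]*d,b+s[1]*e;return (p+q)/2,np.linalg.norm(p-q)
E
python3 - <<'E'
from h import *
np.set_printoptions(precision=4,suppress=True)
T=lambda x,y:(290+x/5.2-.4,150+y/5.2-.4)
S=lambda x,y:(320+(x-390)/4.8-.4,205+y/4.8-.4)
print('ring',tri(ray('top',*T(229,308)),ray('side',*S(534,125))))
for nm,p,z in[('edge far',(283,243),.112),('edge near',(268,378),.112),('ring',(229,308),.112),('hinge far',(183,240),.112),('hinge near',(165,372),.112),('dot1',(143,256),.104),('dot3',(130,347),.104),('tray nl',(79,408),.012),('tray nr',(243,428),.012),('tray fl',(124,66),.06),('tube nl',(128,182),.113),('tube fl',(142,88),.113)]:
    print(nm,plane('top',*T(*p),z))
print('edge near corner', tri(ray('top',*T(268,378)),ray('side',*S(487,152))),'edge far', tri(ray('top',*T(283,243)),ray('side',*S(592,138))))
for nm,(u,v),z in[('vl',(269,260),.058),('vr',(363,260),.058),('vial carrier card',(426,222),.112),('wide card',(239,196),.112),('vialcarr bracket left',(397,207),.104)]: print(nm,plane('top',u,v,z))
E
```

```text
ring (array([ 0.5382, -0.0379,  0.1233]), np.float64(0.0004489344001712565))
edge far [ 0.5766 -0.0686  0.112 ]
edge near [ 0.5006 -0.0586  0.112 ]
ring [ 0.5404 -0.0379  0.112 ]
hinge far [ 0.5795 -0.0133  0.112 ]
hinge near [ 0.5052 -0.002   0.112 ]
dot1 [0.5728 0.0092 0.104 ]
dot3 [0.5213 0.0173 0.104 ]
tray nl [0.5046 0.0496 0.012 ]
tray nr [ 0.4907 -0.046   0.012 ]
tray fl [0.6964 0.019  0.06  ]
tube nl [0.6131 0.0167 0.113 ]
tube fl [0.667 0.008 0.113]
edge near corner (array([ 0.498 , -0.0583,  0.1287]), np.float64(0.0013225834745603986)) edge far (array([ 0.5675, -0.0662,  0.1272]), np.float64(0.011275802350970714))
vl [0.4028 0.1541 0.058 ]
vr [ 0.3976 -0.1212  0.058 ]
vial carrier card [ 0.4965 -0.2998  0.112 ]
wide card [0.584  0.2348 0.112 ]
vialcarr bracket left [ 0.5437 -0.2204  0.104 ]
```

The flag is raised about 0.3 rad, with its free edge at z≈0.128. The pivot is at about (0.542, -0.005, 0.110) and the carrier yaw is about -8.3°, with the ring radius and tray edges agreeing.

I'll come from the robot side with shut fingers tilted forward, go under the overhang, and follow the arc around the pin.

```bash
python3 -m crank '[{"gripper":0,"travel":[0,-43,-40],"twist":[0,0,0]},{"gripper":0,"travel":[0,-43,-40],"twist":[0,0,0]},{"gripper":0,"travel":[0,-43,-40],"twist":[0,0,0]},{"gripper":0,"travel":[-57,0,0],"twist":[0,0,0.14]},{"gripper":0,"travel":[-57,0,0],"twist":[0,0,0.14]},{"gripper":0,"travel":[-57,0,0],"twist":[0,0,0.14]},{"gripper":0,"travel":[-57,0,0],"twist":[0,0,0.14]},{"gripper":0,"travel":[-57,0,0],"twist":[0,0,0.14]},{"gripper":0,"travel":[-57,0,0],"twist":[0,0,0.14]},{"gripper":0,"travel":[-57,0,0],"twist":[0,0,0.14]},{"gripper":0,"travel":[-57,0,0],"twist":[0,0,0.14]},{"gripper":0,"travel":[-57,0,0],"twist":[0,0,0.14]}]'
```

```text
time: 1.6
ee_pos: [0.4395, 0.0072, 0.3507]
tcp_rot: [-179.9, 0.0, 86.5]
wrist_force: [0.7, 0.0, -0.0]
opening: 0.0003
grasp_force: 0.0
```

```bash
python3 -m crank '[{"gripper":0,"travel":[-44,0,0],"twist":[0,0,0.084]},{"gripper":0,"travel":[0,0,0],"twist":[-0.175,0,0]},{"gripper":0,"travel":[0,0,0],"twist":[-0.175,0,0]},{"gripper":0,"travel":[0,0,0],"twist":[-0.175,0,0]},{"gripper":0,"travel":[0,0,0],"twist":[-0.175,0,0]},{"gripper":0,"travel":[0,0,0],"twist":[-0.175,0,0]},{"gripper":0,"travel":[0,0,0],"twist":[-0.175,0,0]},{"gripper":0,"travel":[0,0,0],"twist":[0,0,0]},{"gripper":0,"travel":[0,0,0],"twist":[0,0,0]}]'
python3 - <<'E'
from h import *
from workcell import bot
o=bot.get_obs();print(o['q'],o['ee_pos'],o['tcp_rot'],o['wrist_force'])
cv2.imwrite('pics/w1.png',bot.camera('wrist')[:,:,::-1])
E
```

```text
time: 2.72
ee_pos: [0.5165, -0.0315, 0.3844]
tcp_rot: [125.0, 0.5, 81.3]
wrist_force: [-0.4, 0.3, 0.4]
opening: 0.0002
grasp_force: 0.0
[  1.01073418 -48.5216774  -30.71938291  53.17760444  -8.1843919
  95.18024658] [ 0.51648992 -0.03146656  0.38437943] [124.96346584   0.48470717  81.34617779] [-0.42725496  0.34781931  0.41491966]
```

View pics/w1.png

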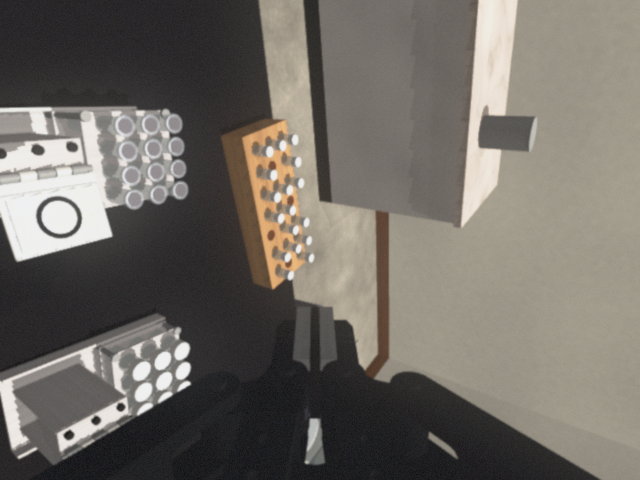

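The wrist view shows the ring card at (58,215) and the vial carrier at lower left, and the hand is clear of both. The 60° tilt ran into joint 2's limit, so I'll use about 45° of tilt while coming lower.

```bash
python3 -m crank '[{"gripper":0,"travel":[0,0,0],"twist":[0.175,0,0]},{"gripper":0,"travel":[0,-47,14],"twist":[0,0,0]},{"gripper":0,"travel":[0,-47,14],"twist":[0,0,0]},{"gripper":0,"travel":[0,-47,14],"twist":[0,0,0]},{"gripper":0,"travel":[0,0,0],"twist":[0,0,0]},{"gripper":0,"travel":[0,0,0],"twist":[0,0,0]}]'
python3 -c "
from workcell import bot
print(bot.get_obs()['q'])"
```

```text
time: 3.52
ee_pos: [0.4771, -0.0195, 0.2661]
tcp_rot: [136.5, 0.7, 81.1]
wrist_force: [0.2, -1.2, 0.2]
opening: 0.0
grasp_force: 0.0
[  2.75845149 -48.53563674 -36.8537203   58.85157878  -8.55539458
  98.05431218]
```

Joint 2 limits close-in poses, so I'll go down to the right of the flag and slide under it from the side.

```bash
python3 -m crank '[{"gripper":0,"travel":[-33,15,15],"twist":[0,0,0]},{"gripper":0,"travel":[-33,15,15],"twist":[0,0,0]},{"gripper":0,"travel":[0,0,0],"twist":[0,0,0]},{"gripper":0,"travel":[0,-26,27],"twist":[0,0,0]},{"gripper":0,"travel":[0,-26,27],"twist":[0,0,0]},{"gripper":0,"travel":[0,-26,27],"twist":[0,0,0]},{"gripper":0,"travel":[0,0,0],"twist":[0,0,0]},{"gripper":0,"travel":[0,0,0],"twist":[0,0,0]}]'
python3 -c "
from workcell import bot
print(bot.get_obs()['q'])"
```

```text
time: 4.53
ee_pos: [0.508, -0.0923, 0.1541]
tcp_rot: [136.4, 0.8, 81.1]
wrist_force: [-0.0, -0.6, 0.2]
opening: 0.0003
grasp_force: 0.0
[-10.63607028 -45.46052829 -48.28316015  43.62175014   0.62256846
  88.23116016]
```

```bash
python3 -m crank '[{"gripper":0,"travel":[0,-25,27],"twist":[0,0,0]},{"gripper":0,"travel":[0,-25,27],"twist":[0,0,0]},{"gripper":0,"travel":[0,0,0],"twist":[0,0,0]},{"gripper":0,"travel":[0,0,0],"twist":[0,0,0]}]'
python3 - <<'E'
from h import *
print(bot.get_obs()['q'])
w=bot.camera('wrist');s=bot.camera('side')
s=cv2.resize(s[180:340,290:450],None,fx=3,fy=3,interpolation=cv2.INTER_CUBIC)
w=cv2.resize(w,(320,240))
c=np.zeros((480,800,3),np.uint8);c[:,:480]=s;c[:240,480:]=w
cv2.imwrite('pics/c2.png',c[:,:,::-1])
E
```

```text
time: 5.03
ee_pos: [0.509, -0.0937, 0.0808]
tcp_rot: [136.4, 0.8, 81.1]
wrist_force: [0.2, 0.2, 0.4]
opening: 0.0
grasp_force: 0.0
[-10.83772718 -44.3821251  -55.92107677  34.8972652    0.7483527
  88.09827939]
```

View pics/c2.png

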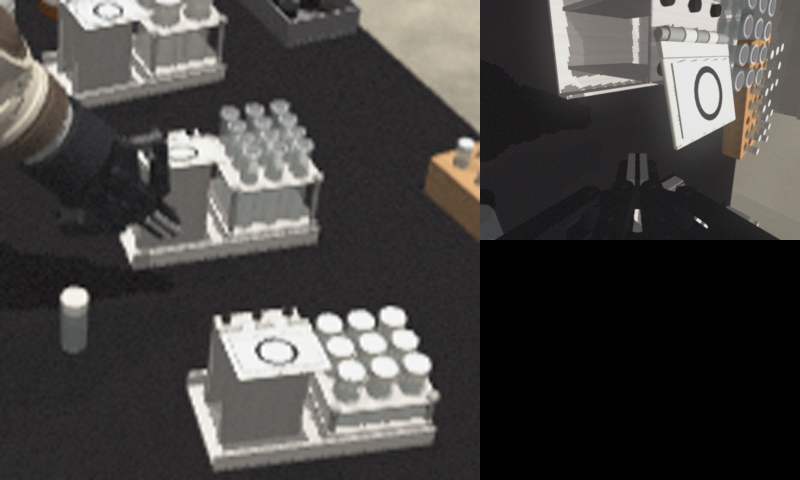

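The side view shows the hand low, just right of the tube flag and in front of the tray, touching nothing. The wrist view shows the flag's near corner at (677,150), with free air below it.

I'll turn the hand 90° about its own axis so the knuckles spread sideways and not up over the card.

```bash
python3 -m crank '[{"gripper":0,"travel":[0,0,0],"twist":[0,0,-0.175]},{"gripper":0,"travel":[0,0,0],"twist":[0,0,-0.175]},{"gripper":0,"travel":[0,0,0],"twist":[0,0,-0.175]},{"gripper":0,"travel":[0,0,0],"twist":[0,0,-0.175]},{"gripper":0,"travel":[0,0,0],"twist":[0,0,-0.175]},{"gripper":0,"travel":[0,0,0],"twist":[0,0,-0.175]},{"gripper":0,"travel":[0,0,0],"twist":[0,0,-0.175]},{"gripper":0,"travel":[0,0,0],"twist":[0,0,-0.175]},{"gripper":0,"travel":[0,0,0],"twist":[0,0,-0.17]},{"gripper":0,"travel":[0,0,0],"twist":[0,0,0]}]'
python3 - <<'E'
from h import *
from scipy.spatial.transform import Rotation as R
o=bot.get_obs();print(o['q']);print(R.from_euler('xyz',o['tcp_rot'],degrees=True).as_matrix().round(3))
w=bot.camera('wrist');cv2.imwrite('pics/w3.png',w[:,:,::-1])
E
```

```text
time: 6.38
ee_pos: [0.5083, -0.0936, 0.079]
tcp_rot: [-179.0, 43.5, 171.6]
wrist_force: [0.8, -0.0, -0.2]
opening: 0.0
grasp_force: 0.0
[-10.84417683 -44.37780813 -56.05913362  34.85156336   0.74983808
  -1.7962874 ]
[[-0.718  0.157  0.678]
 [ 0.106  0.988 -0.117]
 [-0.688 -0.012 -0.726]]
```

View pics/w3.png

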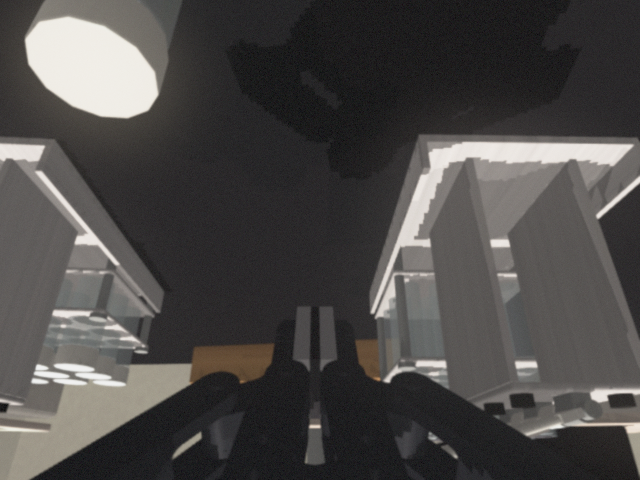

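The camera is now on the underside. It shows vial_right clear at upper left and the bracket's right leg at (450,300) with free space to its right side. Next I'll slide left under the overhang.

```bash
python3 -m crank '[{"gripper":0,"travel":[0,12,0],"twist":[0,0,0]},{"gripper":0,"travel":[0,12,0],"twist":[0,0,0]},{"gripper":0,"travel":[0,11,0],"twist":[0,0,0]},{"gripper":0,"travel":[0,10,0],"twist":[0,0,0]},{"gripper":0,"travel":[0,0,0],"twist":[0,0,0]},{"gripper":0,"travel":[0,0,0],"twist":[0,0,0]}]'
```

```text
time: 7.18
ee_pos: [0.5147, -0.0489, 0.0765]
tcp_rot: [-179.0, 43.3, 171.7]
wrist_force: [-0.5, 0.7, -0.5]
opening: -0.0001
grasp_force: 0.0
```

```bash
python3 -m crank '[{"gripper":0,"travel":[-6.2,0,-6.6],"twist":[0,0,0]},{"gripper":0,"travel":[-6.2,0,-6.6],"twist":[0,0,0]},{"gripper":0,"travel":[-5.2,1.5,-5.5],"twist":[0,0,0]},{"gripper":0,"travel":[-5.2,1.5,-5.5],"twist":[0,0,0]},{"gripper":0,"travel":[-3.5,5,-3.7],"twist":[0,0,0]},{"gripper":0,"travel":[-3.5,5,-3.7],"twist":[0,0,0]},{"gripper":0,"travel":[0,0,0],"twist":[0,0,0]}]'
python3 - <<'E'
from h import *
w=bot.camera('top');s=bot.camera('side')
s=cv2.resize(s[200:290,310:420],(480,393),interpolation=cv2.INTER_CUBIC)
w=cv2.resize(w[150:245,285:365],(320,380),interpolation=cv2.INTER_CUBIC)
c=np.zeros((400,800,3),np.uint8);c[:393,:480]=s;c[:380,480:]=w
cv2.imwrite('pics/c4.png',c[:,:,::-1])
E
```

```text
time: 8.05
ee_pos: [0.5171, -0.0351, 0.1204]
tcp_rot: [-179.0, 43.4, 171.8]
wrist_force: [-0.3, -0.1, -0.4]
opening: 0.0001
grasp_force: 0.1
```

View pics/c4.png

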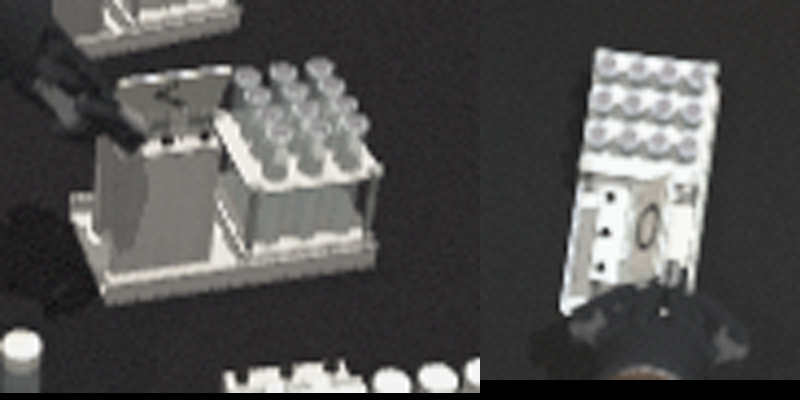

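The flag is up at about 60°, with its tick side visible at side crop (180,95) and the finger against it; the carrier hasn't moved. I'll continue over the top.

```bash
python3 -m crank '[{"gripper":0,"travel":[-2,6,-2.2],"twist":[0,0,0]},{"gripper":0,"travel":[-2,6,-2.2],"twist":[0,0,0]},{"gripper":0,"travel":[-3.5,6,-3.7],"twist":[0,0,0]},{"gripper":0,"travel":[-3.5,6,-3.7],"twist":[0,0,0]},{"gripper":0,"travel":[-3,6,-3.2],"twist":[0,0,0]},{"gripper":0,"travel":[-3,6,-3.2],"twist":[0,0,0]},{"gripper":0,"travel":[0,6,0],"twist":[0,0,0]},{"gripper":0,"travel":[0,0,0],"twist":[0,0,0]}]'
```

```text
time: 9.15
ee_pos: [0.5234, 0.0068, 0.1442]
tcp_rot: [-179.0, 43.3, 171.8]
wrist_force: [0.3, -0.6, 0.4]
opening: 0.0001
grasp_force: 0.1
```

```bash
python3 -m crank '[{"gripper":0,"travel":[0.7,5,0.7],"twist":[0,0,0]},{"gripper":0,"travel":[0.7,5,0.7],"twist":[0,0,0]},{"gripper":0,"travel":[1.4,5,1.5],"twist":[0,0,0]},{"gripper":0,"travel":[2.8,3,2.9],"twist":[0,0,0]},{"gripper":0,"travel":[2.8,3,2.9],"twist":[0,0,0]},{"gripper":0,"travel":[2.8,3,2.9],"twist":[0,0,0]},{"gripper":0,"travel":[0,0,0],"twist":[0,0,0]}]'
python3 - <<'E'
from h import *
w=bot.camera('top');s=bot.camera('side')
s=cv2.resize(s[200:290,310:420],(480,393),interpolation=cv2.INTER_CUBIC)
w=cv2.resize(w[150:245,285:365],(320,380),interpolation=cv2.INTER_CUBIC)
c=np.zeros((400,800,3),np.uint8);c[:393,:480]=s;c[:380,480:]=w
cv2.imwrite('pics/c5.png',c[:,:,::-1])
E
```

```text
time: 10.02
ee_pos: [0.5266, 0.03, 0.1271]
tcp_rot: [-179.0, 43.3, 171.7]
wrist_force: [0.3, -0.5, 0.7]
opening: 0.0001
grasp_force: 0.0
```

View pics/c5.png

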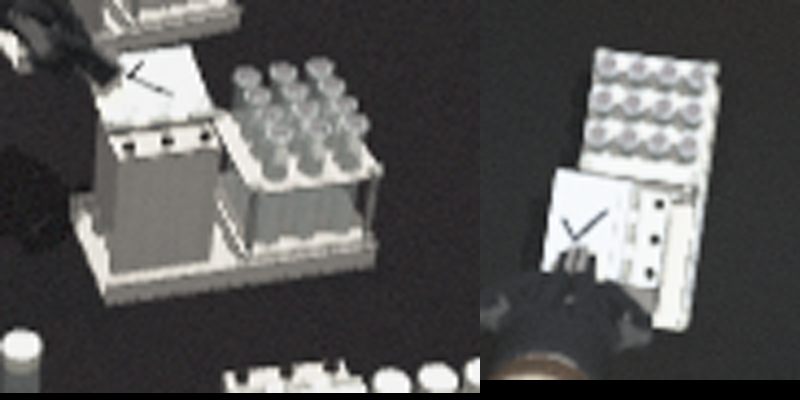

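The flag is over to the left with the tick up, not quite flat yet. I'll press it down in small steps and watch the force.

```bash
python3 -m crank '[{"gripper":0,"travel":[1.4,3,1.5],"twist":[0,0,0]},{"gripper":0,"travel":[1.4,2,1.5],"twist":[0,0,0]},{"gripper":0,"travel":[1.4,0,1.5],"twist":[0,0,0]},{"gripper":0,"travel":[0,0,0],"twist":[0,0,0]}]'; python3 -m crank '[{"gripper":0,"travel":[0.7,0,0.7],"twist":[0,0,0]},{"gripper":0,"travel":[0.7,0,0.7],"twist":[0,0,0]},{"gripper":0,"travel":[0,0,0],"twist":[0,0,0]}]'
```

```text
time: 10.62
ee_pos: [0.5275, 0.0346, 0.1212]
tcp_rot: [-179.0, 43.3, 171.7]
wrist_force: [-0.1, -0.5, -0.9]
opening: 0.0002
grasp_force: 0.0
time: 11.0
ee_pos: [0.5275, 0.0345, 0.1195]
tcp_rot: [-179.0, 43.3, 171.7]
wrist_force: [0.3, 0.8, 0.4]
opening: 0.0
grasp_force: 0.1
```

```bash
python3 -m crank '[{"gripper":0,"travel":[0.7,0,0.7],"twist":[0,0,0]},{"gripper":0,"travel":[0.7,0,0.7],"twist":[0,0,0]},{"gripper":0,"travel":[0,0,0],"twist":[0,0,0]}]'; python3 -m crank '[{"gripper":0,"travel":[0.7,0,0.7],"twist":[0,0,0]},{"gripper":0,"travel":[0,0,0],"twist":[0,0,0]}]'
```

```text
time: 11.38
ee_pos: [0.5274, 0.0345, 0.1175]
tcp_rot: [-179.0, 43.3, 171.7]
wrist_force: [0.1, -0.1, 0.5]
opening: -0.0
grasp_force: 0.1
time: 11.62
ee_pos: [0.5275, 0.0346, 0.1169]
tcp_rot: [-179.0, 43.4, 171.7]
wrist_force: [-0.3, 0.7, 2.5]
opening: -0.0001
grasp_force: 1.3
```

```bash
python3 -m crank '[{"gripper":0,"travel":[0.6,0,0.6],"twist":[0,0,0]},{"gripper":0,"travel":[0,0,0],"twist":[0,0,0]}]'
```

```text
time: 11.88
ee_pos: [0.5277, 0.0346, 0.1167]
tcp_rot: [-179.0, 43.4, 171.7]
wrist_force: [-4.5, 0.6, 5.6]
opening: -0.0002
grasp_force: 3.1
```

The force is rising to 5.6 N with little further motion, so the flag is against its stop. I'll lift straight up and back away, then check.

```bash
python3 -m crank '[{"gripper":0,"travel":[-2,0,-2],"twist":[0,0,0]},{"gripper":0,"travel":[-7,0,-7],"twist":[0,0,0]},{"gripper":0,"travel":[-20,0,-20],"twist":[0,0,0]},{"gripper":0,"travel":[-25,0,-30],"twist":[0,0,0]},{"gripper":0,"travel":[-25,0,-35],"twist":[0,0,0]},{"gripper":0,"travel":[-20,0,-40],"twist":[0,0,0]},{"gripper":0,"travel":[0,0,0],"twist":[0,0,0]},{"gripper":0,"travel":[0,0,0],"twist":[0,0,0]}]'
python3 - <<'E'
from h import *
w=bot.camera('top');s=bot.camera('side')
s=cv2.resize(s[170:340,280:450],(480,480),interpolation=cv2.INTER_CUBIC)
w=cv2.resize(w[150:245,285:365],(320,380),interpolation=cv2.INTER_CUBIC)
c=np.zeros((480,800,3),np.uint8);c[:,:480]=s;c[:380,480:]=w
cv2.imwrite('pics/c6.png',c[:,:,::-1])
E
```

```text
time: 12.88
ee_pos: [0.5079, 0.0398, 0.2807]
tcp_rot: [-179.0, 43.3, 171.7]
wrist_force: [-0.1, -0.4, -1.2]
opening: -0.0002
grasp_force: 0.0
```

View pics/c6.png

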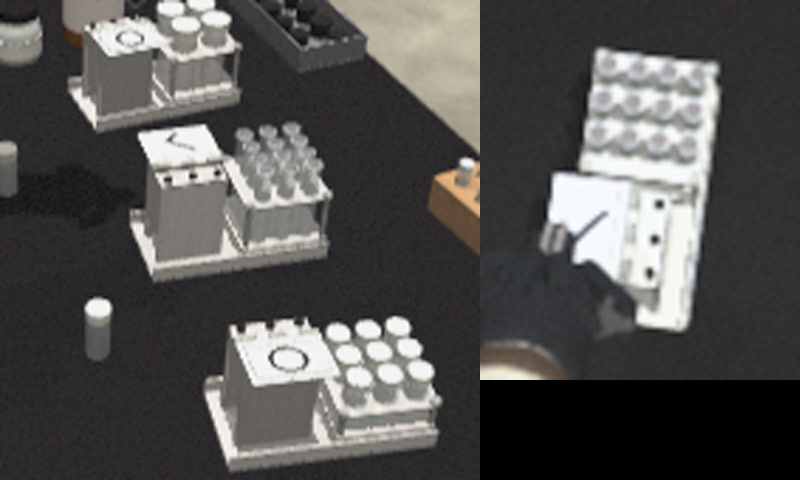

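The flag lies to the left with the tick up, and the neighbouring flags and vials look as before. I'll check its angle by triangulating the far free corner, at top crop (555,174) and side crop (207,125).

```bash
python3 - <<'E'
from h import *
print(tri(ray('top',285+75/4-.4,150+174/4-.4),ray('side',280+207/2.824-.3,170+125/2.824-.3)))
# side-only near free corner, on vertical plane of free edge for angle 0 / .17 / .3
c,T,f=cam('side')
X=np.array([.9895,-.144,0]);Y=np.array([.144,.9895,0]);P=np.array([.542,-.005,.110])
for cx in(-.0375,.0375):
  for r,n in((0,'hinge'),(.06,'edge')):
    for a in(0,.17,.3):
      p=P+cx*X+r*(np.cos(a)*Y+np.array([0,0,np.sin(a)]));q=T[:3,:3]@p+T[:3,3];u=c['cx']+f*q[0]/q[2];v=c['cy']+f*q[1]/q[2];print(cx,n,a,((u-279.7)*2.824).round(),((v-169.7)*2.824).round())
E
```

```text
(array([0.59014164, 0.04801546, 0.11235508]), np.float64(0.003069484694105367))
-0.0375 hinge 0 150.0 169.0
-0.0375 hinge 0.17 150.0 169.0
-0.0375 hinge 0.3 150.0 169.0
-0.0375 edge 0 134.0 136.0
-0.0375 edge 0.17 135.0 128.0
-0.0375 edge 0.3 135.0 123.0
0.0375 hinge 0 221.0 159.0
0.0375 hinge 0.17 221.0 159.0
0.0375 hinge 0.3 221.0 159.0
0.0375 edge 0 203.0 127.0
0.0375 edge 0.17 204.0 119.0
0.0375 edge 0.3 205.0 114.0
```

The free edge is at z = 0.112, level with the pin, and the side view fits the flat pose. Together with the force rise, that puts the flag at its stop.

```bash
python3 -c "
from workcell import bot
print(bot.job_done())"
```

```text
the job is handed in; nothing more can be done
None
```

The test-tube carrier's flag now lies flat to the left with the tick up, the hand is clear, nothing else appears to have moved, and I've handed the job in; no verdict came back.

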